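Load the modem cage and ratchet its lock shut

ROBOT

A 7-joint arm with a two-finger parallel gripper is mounted at the origin on the work surface. World frame = base frame: x ahead of the robot, y to its left, z up, the work surface at z = 0. Lengths are in m, angles in rad, forces in N, time in s.
With the tool pointing down it reaches from about 0.425 to 0.875 m from the base axis. Payload 4.7 kg.
Tool frame: the origin (TCP) lies midway between the tips of the shut fingers; the grasp point (between the pads) lies 19 mm behind it; z points along the fingers, y is the direction in which the jaws open and shut (so a half turn about z gives the same grasp; the last joint's range is limited). The gripper opens to 87 mm and grips with 3 to 60 N. Pads are 19 mm wide; open, the fingers measure 117 mm over their backs; the gripper's body (75 mm by 190 mm) begins 51 mm behind the grasp point.
Start: joints at [-1.127, 0.321, -0.07, 1.45, 0.023, 1.371, -0.057], TCP at [0.271, 0.591, 0.223] pointing down, gripper open.
Joint ranges: [-2.86, 2.86], [-0.3, 2.09], [-1.38, 1.24], [0.06, 2.45], [-1.56, 4.7], [0.09, 2.05], [-2.69, 2.69]. Speed limits (rad/s): [2.57, 2.57, 3.14, 3.14, 3.14, 3.14, 3.14].

INTERFACE

Orientations are given as [roll, pitch, yaw] about the fixed x, y, z axes, in that order (R = Rz(yaw) Ry(pitch) Rx(roll)).
In Python, from plant import robot, capture, camera_model gives the robot as it stands. The module is installed in compiled form; this text tells all that it offers.
- The arm moves only by the shell command python3 -m inch 'ROWS' [OPENING]. ROWS is JSON, a list of rows, each a list of 2 entries, a list of its own where there are three numbers: the shift along the tool's x, y, z in mm, then the turn about the tool's z in rad. In form: [[[x, y, z], turn], ...]. A call has 1 to 20 rows; each row is the pose to reach, as a shift and turn from the pose commanded when the call began, along the tool's axes at that moment; what a row does not reach only later rows make up. A row lasts 1/10 s, in which the tool goes at most 50 mm and 8.59 degrees, less where a joint would pass 70% of its speed; a pose out of reach is approached as far as the arm can. A call with a gripper value outside its range is refused whole. OPENING is the opening, from -1 (shut) to 1 (fully open), so that 0 is half open, set as the call begins (- or left out, the last holds). The fingers move at their own pace and stop on an object; the grip force is fixed at half the most. Time passes only in rows, so rows that repeat a pose let the fingers close. It gives the time, the measured TCP pose, the force and the opening at its end, in the units of the state.
- robot.read_state(): the state, without advancing time (a new reading comes with each control period).
- capture(name): name is "scene" or "top" or "wrist"; returns the picture (480x640x3 uint8, blue, green, red); there is no depth.
- camera_model(name): a dict with "camera_matrix" (3x3 intrinsics, pixels), "R" (3x3) and "t" (3): a world point X has camera coordinates R X + t. Camera axes: x right, y down, z forward; pixel columns grow to the right and rows downward; lengths in m; the calibration is good to about 2 mm. The wrist camera is an equidistant fisheye: a pixel r from the principal point sees the ray r / f radians off the axis. A picture is of the moment at which its call begins: read the wrist's pose just before it. camera_model takes no time and is no camera call; for the wrist camera it gives the pose at the moment of the call.
- robot.job_done(): hands the job in, once; it reports no verdict.
The state is a dict: "time_s": time; "joint_positions": joint angles; "qd": joint speeds; "tau": joint torques, N m; "tool_pos": TCP position; "tcp_rot": TCP orientation; "wrist_force": force on the tool from outside, world axes, zero at the start; "torque": the same for the moment, N m; "width": opening from 0.0 (shut) to 1.0 (fully open).
Only numpy, scipy, OpenCV 4.12 (cv2) and the standard library are available. Lean on these libraries where they do the work, as an engineer would, in place of code of your own. Each camera call takes 0.05 s, during which the arm holds its last target. There are 200 camera calls.

TASK

Slide every modem module on the bench, nose first, fully home into the cage's slots (one to a slot, any order). Then lock them in by pumping the ratchet lever to and fro, finding out which way it grips and which way it spins loose, until the lock bar is all the way across behind the modules; finally swing the lever back its loose way as far as it goes and let go. Leave the other things on the bench alone.

Things in the scene. Friction and masses are not known exactly. Their poses are not given: they have to be found in the camera images.
- module_a: flat grey modem module 150 (x) x 64 x 24 mm, 0.2-0.4 kg; origin under its middle. +x = nose (brass connector); three black aerials 36 mm tall on top at the tail. On top a steel handle bar, 60 long (along x), 12 wide, 12 mm tall, centre at x -15, y 0, z 54 mm, 24 mm clear under it. Starts flat on the bench, nose within 0.25 rad of world +x. Two or three of three alike modules are present
- module_b: flat grey modem module 150 (x) x 64 x 24 mm, 0.2-0.4 kg; origin under its middle. +x = nose (brass connector); three black aerials 36 mm tall on top at the tail. On top a steel handle bar, 60 long (along x), 12 wide, 12 mm tall, centre at x -15, y 0, z 54 mm, 24 mm clear under it. Starts flat on the bench, nose within 0.25 rad of world +x. Two or three of three alike modules are present
- module_c: flat grey modem module 150 (x) x 64 x 24 mm, 0.2-0.4 kg; origin under its middle. +x = nose (brass connector); three black aerials 36 mm tall on top at the tail. On top a steel handle bar, 60 long (along x), 12 wide, 12 mm tall, centre at x -15, y 0, z 54 mm, 24 mm clear under it. Starts flat on the bench, nose within 0.25 rad of world +x. Two or three of three alike modules are present
- cage: fixed cage: deck (top z 12 mm, x -155 to 65) and a housing behind it (roof from x 12, top z 44). Origin on the bench, middle of the slot mouths; yaw within 0.1. Three slots open to its -x at y -100, 0, 100 mm: 67 wide, 28 high, 65 deep from x = 0; round wall noses reach x -17 and lead in. Lay a module on the deck, nose at about x -25, push it to the back wall; tail and handle stay outside. Ratchet at the +y end
- slot0_home (a point): where the origin of a module lies when it is fully home in slot 0 (cage y = -100 mm; on the deck, 12 mm over the bench); axes as the cage's: x points into the slot
- slot1_home (a point): where the origin of a module lies when it is fully home in slot 1 (cage y = 0 mm; on the deck, 12 mm over the bench); axes as the cage's: x points into the slot
- slot2_home (a point): where the origin of a module lies when it is fully home in slot 2 (cage y = 100 mm; on the deck, 12 mm over the bench); axes as the cage's: x points into the slot
- lockbar (a joint): lock bar slide, m: 0 open, 0.045 fully across (end stop). Three upright lugs (10 x 12 mm, top z 38 mm) on a bar under the deck move along cage +y at cage x -95 mm, starting 58 mm to the -y side of each slot's middle. Clear of the modules up to 0.018; then they cross 5 mm behind the tails of modules that are home and jam on any that is not. Moved 16 mm per rad by the wheel; cannot be moved back
- middle_lug (a point): top of the middle lug of the lock bar
- ratchet_wheel (a joint): angle of the 20-tooth wheel (100 mm across) under the lever, rad, counter-clockwise from above positive, 0 at the start; geared to the lock bar; it holds by friction
- lever (a joint): ratchet lever angle, rad, counter-clockwise from above positive; stops at -0.6 and 0.6; starts anywhere, stays where left. Turned one way its pawl catches the wheel (after up to 0.31 rad idle) and drives wheel and lock bar (about 3 N at the handle); the other way it clicks loosely over the teeth (about 1 N), wheel and bar stay. Which way grips is not marked: try both
- lever_grip (a point): point on the axis of the lever's upright black handle (a round post 22 mm across, from 64 to 130 mm over the bench), 105 mm over the bench; 110 mm from the pivot, on the robot's side of it: at lever angle 0 it lies from the pivot towards the cage's -x
- lever_pivot (a point): on the lever's upright pivot axis, 64 mm over the bench
- power_brick: black power adapter, 110 x 55 x 34 mm, bystander, origin under its middle
- screwdriver: screwdriver 190 mm long, bystander
- carton: cardboard box 90 x 120 x 60 mm, bystander, origin under its middle
Not all that is in view belongs to the job. What is shaped like the module_a but red or turquoise is not meant. What is shaped like the module_b but orange is not meant.

How it is judged:
On the way, in this order (a step that is already met when the one before it is completed fails the run):
1. every module present is fully home in a slot, the lock bar not yet across (under 18 mm) (((x of module_a in the frame of slot0_home above -0.006 m and y of module_a in the frame of slot0_home between -0.006 and 0.006 m and z of module_a in the frame of slot0_home between -0.004 and 0.006 m and angle between the x axis of module_a and the x axis of cage, either way round below 0.1 rad and angle between module_a's own z axis and vertical below 0.1 rad) or (x of module_a in the frame of slot1_home above -0.006 m and y of module_a in the frame of slot1_home between -0.006 and 0.006 m and z of module_a in the frame of slot1_home between -0.004 and 0.006 m and angle between the x axis of module_a and the x axis of cage, either way round below 0.1 rad and angle between module_a's own z axis and vertical below 0.1 rad) or (x of module_a in the frame of slot2_home above -0.006 m and y of module_a in the frame of slot2_home between -0.006 and 0.006 m and z of module_a in the frame of slot2_home between -0.004 and 0.006 m and angle between the x axis of module_a and the x axis of cage, either way round below 0.1 rad and angle between module_a's own z axis and vertical below 0.1 rad)) and ((x of module_b in the frame of slot0_home above -0.006 m and y of module_b in the frame of slot0_home between -0.006 and 0.006 m and z of module_b in the frame of slot0_home between -0.004 and 0.006 m and angle between the x axis of module_b and the x axis of cage, either way round below 0.1 rad and angle between module_b's own z axis and vertical below 0.1 rad) or (x of module_b in the frame of slot1_home above -0.006 m and y of module_b in the frame of slot1_home between -0.006 and 0.006 m and z of module_b in the frame of slot1_home between -0.004 and 0.006 m and angle between the x axis of module_b and the x axis of cage, either way round below 0.1 rad and angle between module_b's own z axis and vertical below 0.1 rad) or (x of module_b in the frame of slot2_home above -0.006 m and y of module_b in the frame of slot2_home between -0.006 and 0.006 m and z of module_b in the frame of slot2_home between -0.004 and 0.006 m and angle between the x axis of module_b and the x axis of cage, either way round below 0.1 rad and angle between module_b's own z axis and vertical below 0.1 rad)) and ((x of module_c in the frame of slot0_home above -0.006 m and y of module_c in the frame of slot0_home between -0.006 and 0.006 m and z of module_c in the frame of slot0_home between -0.004 and 0.006 m and angle between the x axis of module_c and the x axis of cage, either way round below 0.1 rad and angle between module_c's own z axis and vertical below 0.1 rad) or (x of module_c in the frame of slot1_home above -0.006 m and y of module_c in the frame of slot1_home between -0.006 and 0.006 m and z of module_c in the frame of slot1_home between -0.004 and 0.006 m and angle between the x axis of module_c and the x axis of cage, either way round below 0.1 rad and angle between module_c's own z axis and vertical below 0.1 rad) or (x of module_c in the frame of slot2_home above -0.006 m and y of module_c in the frame of slot2_home between -0.006 and 0.006 m and z of module_c in the frame of slot2_home between -0.004 and 0.006 m and angle between the x axis of module_c and the x axis of cage, either way round below 0.1 rad and angle between module_c's own z axis and vertical below 0.1 rad)) and value of joint lockbar below 0.018 m), for 0.2 s.
2. the ratchet has drawn the lock bar at least 25 mm across, the modules still home (((x of module_a in the frame of slot0_home above -0.006 m and y of module_a in the frame of slot0_home between -0.006 and 0.006 m and z of module_a in the frame of slot0_home between -0.004 and 0.006 m and angle between the x axis of module_a and the x axis of cage, either way round below 0.1 rad and angle between module_a's own z axis and vertical below 0.1 rad) or (x of module_a in the frame of slot1_home above -0.006 m and y of module_a in the frame of slot1_home between -0.006 and 0.006 m and z of module_a in the frame of slot1_home between -0.004 and 0.006 m and angle between the x axis of module_a and the x axis of cage, either way round below 0.1 rad and angle between module_a's own z axis and vertical below 0.1 rad) or (x of module_a in the frame of slot2_home above -0.006 m and y of module_a in the frame of slot2_home between -0.006 and 0.006 m and z of module_a in the frame of slot2_home between -0.004 and 0.006 m and angle between the x axis of module_a and the x axis of cage, either way round below 0.1 rad and angle between module_a's own z axis and vertical below 0.1 rad)) and ((x of module_b in the frame of slot0_home above -0.006 m and y of module_b in the frame of slot0_home between -0.006 and 0.006 m and z of module_b in the frame of slot0_home between -0.004 and 0.006 m and angle between the x axis of module_b and the x axis of cage, either way round below 0.1 rad and angle between module_b's own z axis and vertical below 0.1 rad) or (x of module_b in the frame of slot1_home above -0.006 m and y of module_b in the frame of slot1_home between -0.006 and 0.006 m and z of module_b in the frame of slot1_home between -0.004 and 0.006 m and angle between the x axis of module_b and the x axis of cage, either way round below 0.1 rad and angle between module_b's own z axis and vertical below 0.1 rad) or (x of module_b in the frame of slot2_home above -0.006 m and y of module_b in the frame of slot2_home between -0.006 and 0.006 m and z of module_b in the frame of slot2_home between -0.004 and 0.006 m and angle between the x axis of module_b and the x axis of cage, either way round below 0.1 rad and angle between module_b's own z axis and vertical below 0.1 rad)) and ((x of module_c in the frame of slot0_home above -0.006 m and y of module_c in the frame of slot0_home between -0.006 and 0.006 m and z of module_c in the frame of slot0_home between -0.004 and 0.006 m and angle between the x axis of module_c and the x axis of cage, either way round below 0.1 rad and angle between module_c's own z axis and vertical below 0.1 rad) or (x of module_c in the frame of slot1_home above -0.006 m and y of module_c in the frame of slot1_home between -0.006 and 0.006 m and z of module_c in the frame of slot1_home between -0.004 and 0.006 m and angle between the x axis of module_c and the x axis of cage, either way round below 0.1 rad and angle between module_c's own z axis and vertical below 0.1 rad) or (x of module_c in the frame of slot2_home above -0.006 m and y of module_c in the frame of slot2_home between -0.006 and 0.006 m and z of module_c in the frame of slot2_home between -0.004 and 0.006 m and angle between the x axis of module_c and the x axis of cage, either way round below 0.1 rad and angle between module_c's own z axis and vertical below 0.1 rad)) and value of joint lockbar above 0.025 m), for 0.1 s.
3. the lock bar is fully across (at least 40 of 45 mm) (((x of module_a in the frame of slot0_home above -0.006 m and y of module_a in the frame of slot0_home between -0.006 and 0.006 m and z of module_a in the frame of slot0_home between -0.004 and 0.006 m and angle between the x axis of module_a and the x axis of cage, either way round below 0.1 rad and angle between module_a's own z axis and vertical below 0.1 rad) or (x of module_a in the frame of slot1_home above -0.006 m and y of module_a in the frame of slot1_home between -0.006 and 0.006 m and z of module_a in the frame of slot1_home between -0.004 and 0.006 m and angle between the x axis of module_a and the x axis of cage, either way round below 0.1 rad and angle between module_a's own z axis and vertical below 0.1 rad) or (x of module_a in the frame of slot2_home above -0.006 m and y of module_a in the frame of slot2_home between -0.006 and 0.006 m and z of module_a in the frame of slot2_home between -0.004 and 0.006 m and angle between the x axis of module_a and the x axis of cage, either way round below 0.1 rad and angle between module_a's own z axis and vertical below 0.1 rad)) and ((x of module_b in the frame of slot0_home above -0.006 m and y of module_b in the frame of slot0_home between -0.006 and 0.006 m and z of module_b in the frame of slot0_home between -0.004 and 0.006 m and angle between the x axis of module_b and the x axis of cage, either way round below 0.1 rad and angle between module_b's own z axis and vertical below 0.1 rad) or (x of module_b in the frame of slot1_home above -0.006 m and y of module_b in the frame of slot1_home between -0.006 and 0.006 m and z of module_b in the frame of slot1_home between -0.004 and 0.006 m and angle between the x axis of module_b and the x axis of cage, either way round below 0.1 rad and angle between module_b's own z axis and vertical below 0.1 rad) or (x of module_b in the frame of slot2_home above -0.006 m and y of module_b in the frame of slot2_home between -0.006 and 0.006 m and z of module_b in the frame of slot2_home between -0.004 and 0.006 m and angle between the x axis of module_b and the x axis of cage, either way round below 0.1 rad and angle between module_b's own z axis and vertical below 0.1 rad)) and ((x of module_c in the frame of slot0_home above -0.006 m and y of module_c in the frame of slot0_home between -0.006 and 0.006 m and z of module_c in the frame of slot0_home between -0.004 and 0.006 m and angle between the x axis of module_c and the x axis of cage, either way round below 0.1 rad and angle between module_c's own z axis and vertical below 0.1 rad) or (x of module_c in the frame of slot1_home above -0.006 m and y of module_c in the frame of slot1_home between -0.006 and 0.006 m and z of module_c in the frame of slot1_home between -0.004 and 0.006 m and angle between the x axis of module_c and the x axis of cage, either way round below 0.1 rad and angle between module_c's own z axis and vertical below 0.1 rad) or (x of module_c in the frame of slot2_home above -0.006 m and y of module_c in the frame of slot2_home between -0.006 and 0.006 m and z of module_c in the frame of slot2_home between -0.004 and 0.006 m and angle between the x axis of module_c and the x axis of cage, either way round below 0.1 rad and angle between module_c's own z axis and vertical below 0.1 rad)) and value of joint lockbar above 0.04 m), for 0.1 s.
At the end, for the whole second after the job is handed in: Every module present is fully home (within 6 mm in depth and 6 mm sideways of its slot's home point, flat), nose in; the lock bar is at least 40 mm across; the lever is swung back its loose way to within 0.15 rad of its stop; all is released and at rest (all of step 3 and value of joint lever above 0.45 rad and velocity of joint lever below 0.1 rad/s and linear speed of each of module_a, module_b, module_c below 0.02 m/s); the robot touches nothing.
It fails at once if the power brick is pushed more than 30 mm (distance of power_brick from where it was at the start of the episode above 0.03 m).
It fails at once if the screwdriver is pushed more than 30 mm (distance of screwdriver from where it was at the start of the episode above 0.03 m).
It fails at once if the carton is pushed more than 30 mm (distance of carton from where it was at the start of the episode above 0.03 m).
Of module_a, module_b, module_c only 2 to 3 are there at a start; the rules pass over those that are not, and their reading is None.
At some moment in a run one of module_a, module_b, module_c may be knocked a few centimetres aside while the robot is not near it.
Once in a run the grip may slacken for a moment while it holds something.
It also fails if it takes over 210 s, if anything falls off the work surface, if the arm or the gripper's body presses on something with over 40 N, if the wrist force passes 120 N, or if a joint passes its speed limit or range.

## Working session

There is one attempt and no reset: what is moved stays moved. The work goes in short steps, Python scripts to look and compute and a shell command to move; the robot and the scene stay as the last step left them, time stands still between calls to the robot, and variables do not carry over. Pictures are saved under pics/ and viewed, about 12 in all and at most 16, crops included, and the job is handed in when it is done.

```bash
mkdir -p pics; cat > h.py <<'E'
import numpy as np, cv2
from plant import robot, capture, camera_model
def snap(n,f):
    m=camera_model(n); im=capture(n); cv2.imwrite('pics/'+f,im); np.savez('pics/'+f+'.npz',K=m['camera_matrix'],R=m['R'],t=m['t']); return im
def ray(n,f,px,z):
    d=np.load('pics/'+f+'.npz');K,R,t=d['K'],d['R'],d['t']
    p=np.asarray(px,float); x=(p[0]-K[0,2])/K[0,0]; y=(p[1]-K[1,2])/K[1,1]
    if n=='wrist':
        r=np.hypot(x,y); s=np.sin(r)/r if r>1e-9 else 1; v=np.array([x*s,y*s,np.cos(r)])
    else: v=np.array([x,y,1])
    C=-R.T@t; w=R.T@v; return C+w*(z-C[2])/w[2]
def proj(n,f,X):
    d=np.load('pics/'+f+'.npz');K,R,t=d['K'],d['R'],d['t']; v=R@np.asarray(X,float)+t
    if n=='wrist':
        h=np.hypot(v[0],v[1]); th=np.arctan2(h,v[2]); x,y=v[0]/h*th,v[1]/h*th
    else: x,y=v[0]/v[2],v[1]/v[2]
    return np.array([K[0,0]*x+K[0,2],K[1,1]*y+K[1,2]])
E
python3 - <<'E'
from h import *
print(robot.read_state())
snap('top','top0.png'); snap('scene','scene0.png')
E
```

```text
{'time_s': 0.0, 'joint_positions': array([-1.12688382,  0.32181809, -0.07009384,  1.45169177,  0.02260521,
        1.37082032, -0.05688357]), 'qd': array([-0.00151154, -0.00174724, -0.0002387 , -0.0003635 , -0.00047133,
        0.00067185,  0.00079692]), 'tau': array([ 2.07528051e-04, -4.91287744e+01, -4.04001307e-01, -3.12527490e+01,
       -6.39008288e-02,  4.37220780e-02,  1.72703194e-04]), 'tool_pos': array([0.27065998, 0.59033965, 0.22145638]), 'tcp_rot': array([-3.13964507e+00,  1.02965831e-04,  2.71183731e+00]), 'wrist_force': array([-0.36936548, -0.05691342, -0.32193012]), 'torque': array([-0.00481229, -0.00060216,  0.00398036]), 'width': 1.0025283893507857}
```

View pics/top0.png

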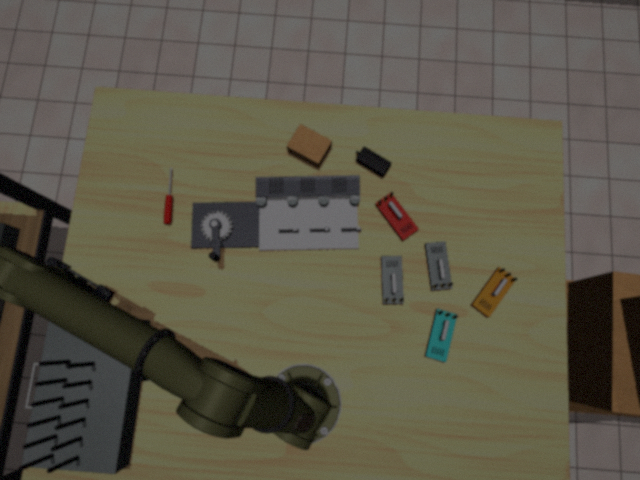

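View pics/scene0.png

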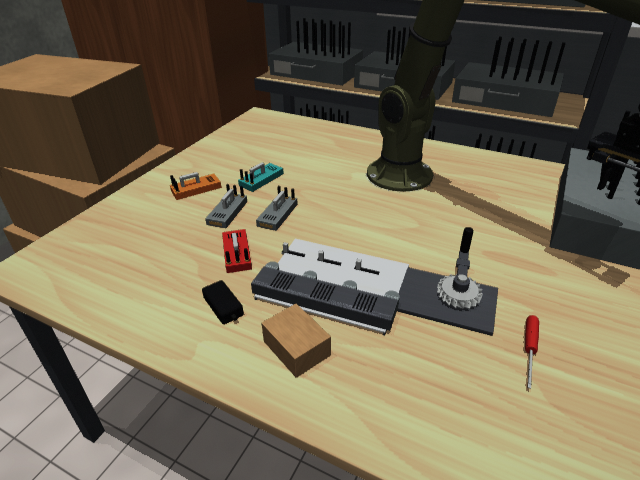

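```bash
python3 - <<'E'
from h import *
im=cv2.imread('pics/top0.png')[160:320,180:470]
im=cv2.convertScaleAbs(im,alpha=1.8)
cv2.imwrite('pics/c0.png',cv2.resize(im,None,fx=2.75,fy=2.75,interpolation=cv2.INTER_CUBIC))
m=np.load('pics/top0.png.npz');print(m['K'],-m['R'].T@m['t'])
for p,z in [((216,223),.064),((214,257),.13),((392,279),.03),((438,266),.03),((308,177),.044),((327,230),.038)]: print(p,ray('top','top0.png',p,z).round(3))
E
```

```text
[[522.25907908   0.         327.83126023]
 [  0.         522.25907908 226.91264445]
 [  0.           0.           1.        ]] [ 0.18353099 -0.05288124  1.6475482 ]
(216, 223) [0.519 0.31  0.064]
(214, 257) [0.403 0.289 0.13 ]
(392, 279) [ 0.391 -0.248  0.03 ]
(438, 266) [ 0.443 -0.389  0.03 ]
(308, 177) [0.697 0.039 0.044]
(327, 230) [ 0.529 -0.035  0.038]
```

View pics/c0.png

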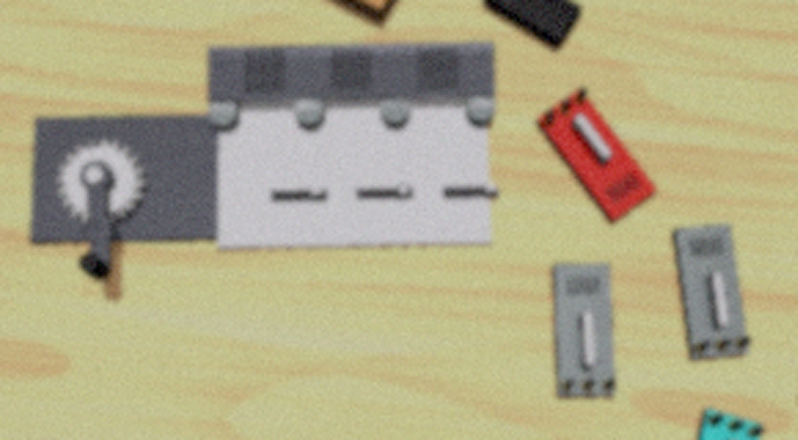

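```bash
cat > m.py <<'E'
from h import *
from scipy.optimize import least_squares
def fit(n,f,mod,px):
    "mod Nx3 local pts, px Nx2; returns x,y,yaw"
    mod=np.array(mod,float)
    w=np.array([ray(n,f,p,z)[:2] for p,z in zip(px,mod[:,2])])
    def r(q):
        c,s=np.cos(q[2]),np.sin(q[2]); return (mod[:,:2]@np.array([[c,s],[-s,c]])+q[:2]-w).ravel()
    o=least_squares(r,[*w.mean(0),0]); return o.x,(o.fun.reshape(-1,2)*1000).round(1)
E
python3 - <<'E'
from m import *
c=lambda L:[(x/2.75+180,y/2.75+160) for x,y in L]
M=[(.075,.032,.024),(.075,-.032,.024),(-.075,-.032,.024),(-.075,.032,.024),(.015,0,.06),(-.045,0,.06)]
for L in [[(554,264),(609,264),(613,397),(558,398),(587,312),(588,370)],[(672,230),(728,226),(747,354),(692,358),(715,272),(721,326)]]:
    q,e=fit('top','top0.png',M,c(L)); print(q.round(4),e.tolist())
L=[(321,195),(406,190),(492,192)]
q,e=fit('top','top0.png',[(-.095,.042,.038),(-.095,-.058,.038),(-.095,-.158,.038)],c(L)); print('lugs',q.round(4),e.tolist())
for p,z in zip(c([(209,47),(494,43),(218,248),(492,243),(223,125),(310,127),(396,125),(480,123),(97,175),(95,264)]),[.044]*2+[.012]*2+[.044]*4+[.064,.13]): print(ray('top','top0.png',p,z).round(3))
E
```

```text
[ 0.3887 -0.2491  0.0789] [[-1.3, 0.6], [-1.1, -0.4], [-0.0, -0.9], [0.7, 1.4], [-1.3, -0.1], [2.9, -0.6]]
[ 0.4447 -0.3905  0.1737] [[0.9, -0.8], [2.3, 0.4], [0.2, -0.0], [-1.6, 1.1], [-1.3, 0.6], [-0.4, -1.3]]
lugs [0.6188 0.0296 0.0954] [[1.2, 2.3], [-2.7, -0.6], [1.5, -1.7]]
[0.684 0.206 0.044]
[ 0.715 -0.126  0.044]
[0.453 0.175 0.012]
[ 0.483 -0.14   0.012]
[0.591 0.18  0.044]
[0.597 0.079 0.044]
[ 0.607 -0.019  0.044]
[ 0.617 -0.116  0.044]
[0.517 0.312 0.064]
[0.406 0.287 0.13 ]
```

```bash
cat > go.py <<'E'
# usage: go.py x y z yaw  -> shift (mm) in tool axes and turn from the current pose
import sys
from plant import robot
import numpy as np
from scipy.spatial.transform import Rotation as Ro
s=robot.read_state(); x,y,z,yaw=map(float,sys.argv[1:5])
R=Ro.from_euler('xyz',s['tcp_rot']); d=R.inv().apply(np.array([x,y,z])-s['tool_pos'])*1000
T=(R.inv()*Ro.from_euler('xyz',[np.pi,0,yaw])).as_rotvec()
print('t',round(s['time_s'],2),'pos',s['tool_pos'].round(4),'yaw',s['tcp_rot'].round(3),'F',s['wrist_force'].round(1),'w',round(s['width'],3),'q7',s['joint_positions'][6].round(2),'SHIFT',d.round(1),'TURN',T.round(3))
E
python3 go.py .53 .2 .23 1.4; python3 go.py .45 -.25 .2 .08
```

```text
t 0.1 pos [0.2707 0.5904 0.2216] yaw [-3.14   0.     2.712] F [ 0.3 -0.  -0.3] w 0.999 q7 -0.06 SHIFT [-398.4 -246.9   -8. ] TURN [-1.000e-03  1.000e-03  1.312e+00]
t 0.1 pos [0.2707 0.5904 0.2216] yaw [-3.14   0.     2.712] F [ 0.3 -0.  -0.3] w 0.999 q7 -0.06 SHIFT [-513.2 -689.3   22.8] TURN [-0.000e+00  2.000e-03  2.632e+00]
```

```bash
python3 -m inch '[[[-50,-31,-2],0.13],[[-100,-62,-4],0.26],[[-150,-93,-8],0.4],[[-200,-124,-8],0.53],[[-250,-155,-8],0.66],[[-300,-186,-8],0.8],[[-350,-217,-8],0.95],[[-398,-247,-8],1.1],[[-398,-247,-8],1.25],[[-398,-247,-8],1.31],[[-398,-247,-8],1.31]]'; python3 go.py .52 0 .28 .1; python3 go.py .40 -.25 .2 .08
```

```text
time_s: 1.2
tool_pos: [0.5314, 0.1964, 0.2303]
tcp_rot: [3.141, 0.001, 1.394]
wrist_force: [-0.0, -0.3, -0.1]
width: 1.001
t 1.2 pos [0.5314 0.1964 0.2303] yaw [3.141e+00 1.000e-03 1.394e+00] F [-0.  -0.3 -0.1] w 1.001 q7 -0.54 SHIFT [-195.4   23.3  -49.4] TURN [1.000e-03 1.000e-03 1.294e+00]
t 1.2 pos [0.5314 0.1964 0.2303] yaw [3.141e+00 1.000e-03 1.394e+00] F [-0.  -0.3 -0.1] w 1.001 q7 -0.54 SHIFT [-462.5  -51.    30.9] TURN [1.000e-03 1.000e-03 1.314e+00]
```

```bash
python3 -m inch '[[[-45,6,-12],0.14],[[-90,12,-24],0.28],[[-135,18,-36],0.42],[[-175,22,-49],0.56],[[-195,23,-49],0.7],[[-195,23,-49],0.84],[[-195,23,-49],0.98],[[-195,23,-49],1.12],[[-195,23,-49],1.26],[[-195,23,-49],1.29],[[-195,23,-49],1.29]]'; python3 go.py .40 -.25 .2 .08; python3 -c "
from h import *
snap('wrist','w0.png'); print(robot.read_state()['tool_pos'])"
```

```text
time_s: 2.3
tool_pos: [0.5194, 0.0061, 0.2794]
tcp_rot: [-3.141, 0.0, 0.117]
wrist_force: [0.5, -0.2, -0.4]
width: 0.999
t 2.3 pos [0.5194 0.0061 0.2794] yaw [-3.141  0.     0.117] F [ 0.5 -0.2 -0.4] w 0.999 q7 -1.51 SHIFT [-148.5  240.4   79.3] TURN [-0.001  0.     0.037]
[0.51945325 0.00569128 0.27941601]
```

View pics/w0.png

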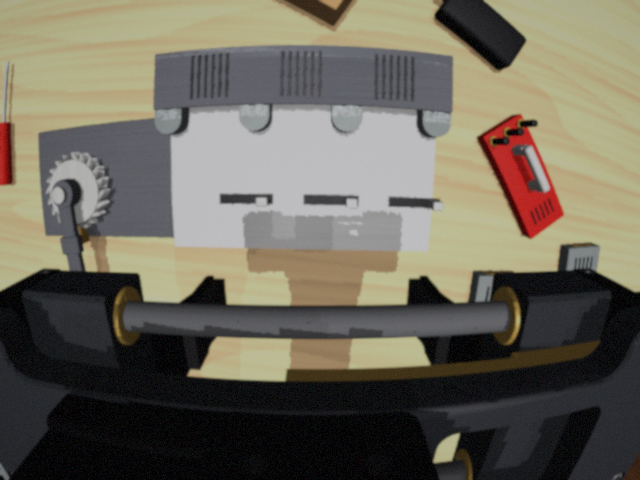

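```bash
python3 - <<'E'
from m import *
im=cv2.imread('pics/w0.png')[95:255,150:450]
cv2.imwrite('pics/c1.png',cv2.resize(im,None,fx=2.6,fy=2.6,interpolation=cv2.INTER_CUBIC))
q,e=fit('wrist','w0.png',[(-.095,.042,.038),(-.095,-.058,.038),(-.095,-.158,.038)],[(262,200),(351,202),(438,206)]);print(q,e.tolist())
d=np.load('pics/w0.png.npz');print(-d['R'].T@d['t'])
for p,z in [((173,247),.012),((430,250),.012),((155,57),.044),((452,57),.044),((170,128),.044),((256,126),.044),((347,127),.044),((436,131),.044),((64,194),.07)]:
    print(p,ray('wrist','w0.png',p,z).round(4))
E
```

```text
[0.62517028 0.03653891 0.08863597] [[-0.1, 1.6], [-0.1, -0.8], [0.1, -0.7]]
[0.58744765 0.0156928  0.44060139]
(173, 247) [0.4529 0.181  0.012 ]
(430, 250) [ 0.4862 -0.1378  0.012 ]
(155, 57) [0.6808 0.2092 0.044 ]
(452, 57) [ 0.7151 -0.1206  0.044 ]
(170, 128) [0.5988 0.1799 0.044 ]
(256, 126) [0.6067 0.0821 0.044 ]
(347, 127) [ 0.616  -0.0138  0.044 ]
(436, 131) [ 0.6271 -0.1112  0.044 ]
(64, 194) [0.5186 0.3081 0.07  ]
```

View pics/c1.png

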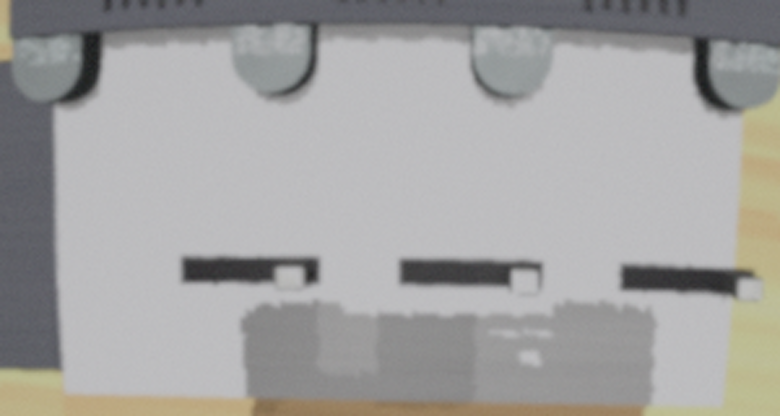

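```bash
python3 - <<'E'
from m import *
p=[(261.2,201.2),(351.9,202.7),(438.1,205.8),(168.8,133.5),(255.4,131.5),(346.5,132.3),(435.4,136.2)]
for z in (.040,.044):
  q,e=fit('wrist','w0.png',[(-.095,.042,.038),(-.095,-.058,.038),(-.095,-.158,.038)]+[(-.017,y,z) for y in (.15,.05,-.05,-.15)],p);print(q.round(4),e.tolist())
E
```

```text
[0.6236 0.0366 0.097 ] [[-0.5, 0.1], [-0.4, -0.4], [-0.3, -1.2], [-0.5, 1.9], [1.0, 2.0], [1.0, -0.5], [-0.4, -1.8]]
[0.6235 0.0365 0.097 ] [[-0.6, -0.1], [-0.6, -0.5], [-0.4, -1.3], [-0.5, 3.4], [1.0, 2.6], [1.1, -0.9], [-0.1, -3.2]]
```

```bash
python3 -m inch '[[[-25,40,10],0.03],[[-50,80,25],0.04],[[-75,120,40],0.04],[[-100,160,55],0.04],[[-125,200,70],0.04],[[-160,240,90],0.04],[[-175,240,110],0.04],[[-175,240,110],0.04],[[-175,240,110],0.04]]'; python3 go.py .374 -.25 .17 .079;  python3 -c "
from h import *
snap('wrist','w1.png'); print(robot.read_state()['tool_pos'])"
```

```text
time_s: 3.25
tool_pos: [0.373, -0.2529, 0.1698]
tcp_rot: [-3.141, -0.001, 0.074]
wrist_force: [0.4, 0.1, -0.5]
width: 0.998
t 3.25 pos [ 0.373  -0.2529  0.1698] yaw [-3.141e+00 -1.000e-03  7.400e-02] F [ 0.4  0.1 -0.5] w 0.998 q7 -1.05 SHIFT [ 1.2 -2.8 -0.2] TURN [-0.001 -0.001 -0.005]
[ 0.37397589 -0.25277759  0.17034583]
```

View pics/w1.png

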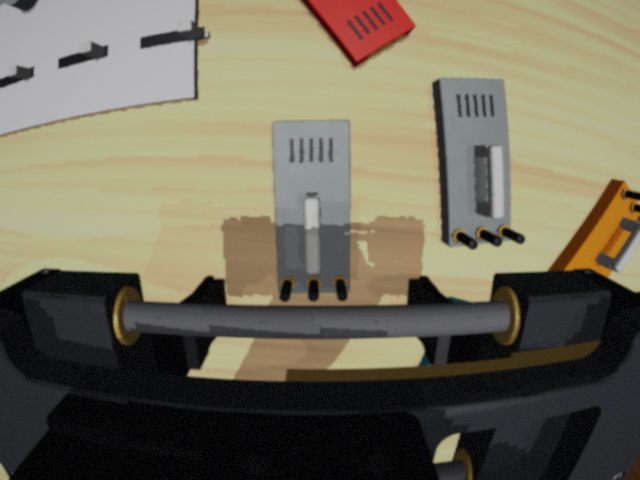

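```bash
python3 - <<'E'
from m import *
B=[(.075,.032,.024),(.075,-.032,.024),(.015,0,.06),(-.045,0,.06)]
for p in ([(273,121),(350,121),(312,195),(312,273)],[(442,80),(503,79),(495,146),(498,217)]):
    q,e=fit('wrist','w1.png',B,p); c=q[:2]-.015*np.array([np.cos(q[2]),np.sin(q[2])]); print(q.round(4),c.round(4),e.tolist())
E
python3 go.py .374 -.25 .035 .079
```

```text
[ 0.3922 -0.2465  0.0771] [ 0.3772 -0.2476] [[1.0, 0.5], [1.5, -0.6], [-1.3, 0.3], [-1.2, -0.2]]
[ 0.4464 -0.3886  0.1649] [ 0.4316 -0.3911] [[2.0, 3.0], [0.0, -1.2], [0.6, -1.4], [-2.7, -0.4]]
t 3.3 pos [ 0.374  -0.2528  0.1703] yaw [ 3.141e+00 -2.000e-03  7.500e-02] F [0.  0.2 0. ] w 1.003 q7 -1.05 SHIFT [ -0.   -2.8 135.3] TURN [ 0.    -0.002 -0.004]
```

```bash
python3 -m inch '[[[3,-5,30],0],[[3,-5,65],0],[[3,-5,100],0],[[3,-5,125],0],[[3,-5,135],0],[[3,-5,135],0]]' && python3 -m inch '[[[0,0,0],0],[[0,0,0],0],[[0,0,0],0],[[0,0,0],0],[[0,0,0],0],[[0,0,0],0]]' -1 ;  python3 go.py .5 .0366 .12 .097
```

```text
time_s: 3.9
tool_pos: [0.3757, -0.2476, 0.0341]
tcp_rot: [3.141, 0.002, 0.074]
wrist_force: [0.8, -0.5, -0.4]
width: 1.0
time_s: 4.5
tool_pos: [0.3753, -0.2484, 0.0347]
tcp_rot: [-3.141, -0.001, 0.072]
wrist_force: [0.4, -0.6, -0.6]
width: 0.538
t 4.5 pos [ 0.3753 -0.2484  0.0347] yaw [-3.141e+00 -1.000e-03  7.200e-02] F [ 0.4 -0.6 -0.6] w 0.538 q7 -0.87 SHIFT [ 144.9 -275.3  -85.1] TURN [-0.    -0.001 -0.025]
```

```bash
python3 -m inch '[[[0,0,0],0],[[0,0,0],0],[[0,0,0],0],[[0,0,0],0],[[0,0,0],0],[[0,0,0],0],[[0,0,0],0]]' ; python3 -m inch '[[[0,0,-10],0],[[0,0,-25],0],[[0,0,-45],0],[[0,0,-65],0],[[0,0,-65],0]]'; python3 go.py .5091 .0255 .09 .097
```

```text
time_s: 5.2
tool_pos: [0.3751, -0.2485, 0.0345]
tcp_rot: [3.141, -0.0, 0.072]
wrist_force: [0.0, -0.9, -1.4]
width: 0.13
time_s: 5.7
tool_pos: [0.377, -0.2492, 0.1021]
tcp_rot: [3.141, -0.005, 0.072]
wrist_force: [0.5, -0.4, -1.5]
width: 0.132
t 5.7 pos [ 0.377  -0.2492  0.1021] yaw [ 3.141 -0.005  0.072] F [ 0.5 -0.4 -1.5] w 0.132 q7 -0.99 SHIFT [ 151.4 -264.5   12.6] TURN [ 0.001 -0.005 -0.025]
```

```bash
python3 -m inch '[[[8,-15,0],0],[[24,-42,0],-0.01],[[40,-70,0],-0.02],[[57,-100,0],-0.025],[[74,-130,0],-0.025],[[91,-160,0],-0.025],[[108,-190,0],-0.025],[[125,-218,0],-0.025],[[142,-246,0],-0.025],[[149,-260,5],-0.025],[[151,-264,12],-0.025],[[151,-264,12],-0.025]]';  python3 go.py .5091 .0255 .052 .097; python3 -c "
from h import *
snap('wrist','w2.png'); print(robot.read_state()['tool_pos'])"
```

```text
time_s: 6.9
tool_pos: [0.505, 0.0248, 0.0856]
tcp_rot: [3.14, 0.004, 0.097]
wrist_force: [-0.6, -0.6, -2.1]
width: 0.136
t 6.9 pos [0.505  0.0248 0.0856] yaw [3.14  0.004 0.097] F [-0.6 -0.6 -2.1] w 0.136 q7 -1.5 SHIFT [ 4.3 -0.3 33.6] TURN [ 0.001  0.004 -0.   ]
[0.50525382 0.02397399 0.08625527]
```

View pics/w2.png

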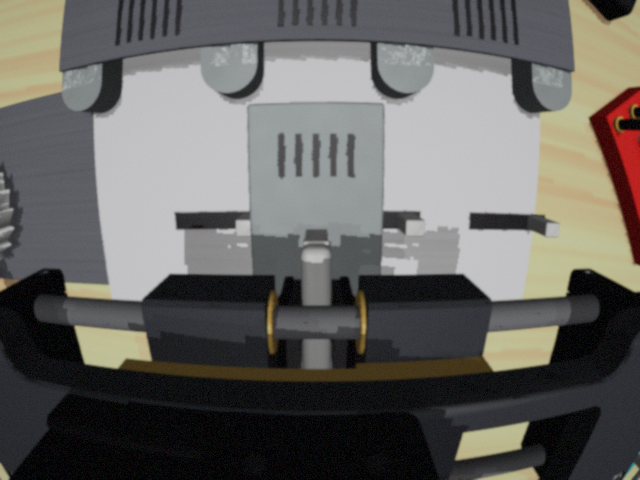

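```bash
python3 -m inch '[[[4,0,10],0],[[4,0,22],0],[[4,0,32],0],[[4,0,38],0],[[4,0,39],0],[[4,0,39],0]]';  python3 go.py .5987 .0342 .0467 .097
```

```text
time_s: 7.55
tool_pos: [0.5107, 0.026, 0.0483]
tcp_rot: [3.141, 0.0, 0.097]
wrist_force: [-0.9, 0.5, -2.0]
width: 0.136
t 7.55 pos [0.5107 0.026  0.0483] yaw [3.141 0.    0.097] F [-0.9  0.5 -2. ] w 0.136 q7 -1.46 SHIFT [88.4  0.4  1.6] TURN [ 0.  0. -0.]
```

```bash
python3 -m inch '[[[6,0,1],0],[[14,0,1.5],0],[[22,0,1.5],0],[[30,0,1.5],0],[[38,0,1.5],0],[[46,0,1.5],0],[[54,0,1.5],0],[[62,0,1.5],0],[[70,0,1.5],0],[[78,0,1.5],0],[[80,0,1.5],0]]';  python3 go.py .5987 .0342 .0467 .097
```

```text
time_s: 8.65
tool_pos: [0.5915, 0.034, 0.0471]
tcp_rot: [3.141, -0.001, 0.097]
wrist_force: [0.7, -0.9, -2.1]
width: 0.134
t 8.65 pos [0.5915 0.034  0.0471] yaw [ 3.141e+00 -1.000e-03  9.700e-02] F [ 0.7 -0.9 -2.1] w 0.134 q7 -1.4 SHIFT [7.2 0.5 0.4] TURN [ 0.    -0.001 -0.   ]
```

```bash
python3 -m inch '[[[3,0,0],0],[[6,0,0],0],[[9,0,0],0],[[11,0,0],0],[[11,0,0],0]]';  python3 go.py .5987 .0342 .0467 .097
```

```text
time_s: 9.15
tool_pos: [0.5968, 0.0348, 0.0465]
tcp_rot: [-3.14, 0.01, 0.096]
wrist_force: [-11.8, -0.2, 7.6]
width: 0.132
t 9.15 pos [0.5968 0.0348 0.0465] yaw [-3.14   0.01   0.096] F [-11.8  -0.2   7.6] w 0.132 q7 -1.4 SHIFT [ 1.9  0.8 -0.2] TURN [-0.002  0.01  -0.001]
```

```bash
python3 -m inch '[[[-3,0,0],0],[[-3,0,0],0],[[-3,0,0],0],[[-3,0,0],0],[[-3,0,0],0],[[-3,0,0],0]]' 0.2; python3 -m inch '[[[-3,0,-15],0],[[-3,0,-40],0],[[-3,0,-75],0],[[-3,0,-110],0],[[-3,0,-110],0]]' 1;  python3 go.py .4316 -.3911 .16 .165
```

```text
time_s: 9.75
tool_pos: [0.5986, 0.0347, 0.0472]
tcp_rot: [-3.142, -0.0, 0.097]
wrist_force: [0.3, 0.5, 0.6]
width: 0.561
time_s: 10.25
tool_pos: [0.599, 0.0342, 0.1638]
tcp_rot: [-3.14, -0.011, 0.096]
wrist_force: [-0.1, -0.3, 1.1]
width: 0.952
t 10.25 pos [0.599  0.0342 0.1638] yaw [-3.14  -0.011  0.096] F [-0.1 -0.3  1.1] w 0.952 q7 -1.45 SHIFT [-207.6  407.2    1.1] TURN [-0.001 -0.011 -0.069]
```

```bash
python3 -m inch '[[[-20,40,0],-0.03],[[-40,80,0],-0.06],[[-63,125,0],-0.07],[[-86,170,0],-0.07],[[-109,214,0],-0.07],[[-132,259,0],-0.07],[[-155,304,0],-0.07],[[-178,349,0],-0.07],[[-200,390,0],-0.07],[[-208,407,0],-0.07],[[-208,407,0],-0.07],[[-208,407,0],-0.07]]';  python3 go.py .4316 -.3911 .035 .165;  python3 -c "
from h import *
snap('wrist','w3.png'); print(robot.read_state()['tool_pos'])"
```

```text
time_s: 11.45
tool_pos: [0.4277, -0.3904, 0.157]
tcp_rot: [-3.141, -0.0, 0.166]
wrist_force: [-0.3, 0.9, -0.8]
width: 1.005
t 11.45 pos [ 0.4277 -0.3904  0.157 ] yaw [-3.141 -0.     0.166] F [-0.3  0.9 -0.8] w 1.005 q7 -0.53 SHIFT [  3.7   1.5 122. ] TURN [-0.001 -0.     0.001]
[ 0.42846096 -0.38940075  0.15694147]
```

View pics/w3.png

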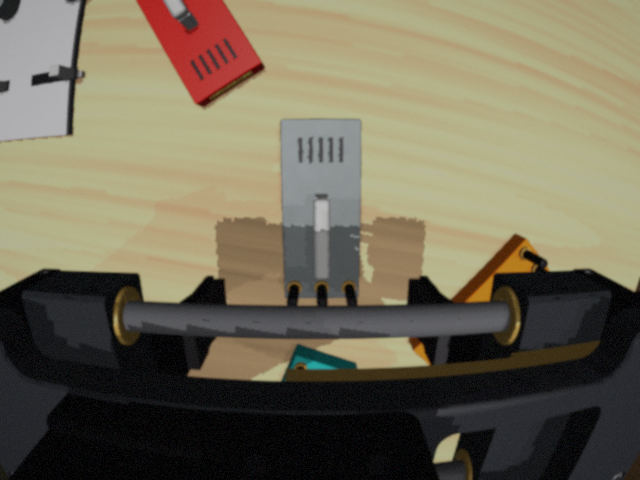

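```bash
python3 - <<'E'
from m import *
B=[(.075,.032,.024),(.075,-.032,.024),(.015,0,.06),(-.045,0,.06)]
q,e=fit('wrist','w3.png',B,[(281,120),(361,120),(321,195),(322,277)]); c=q[:2]-.015*np.array([np.cos(q[2]),np.sin(q[2])]); print(q.round(4),c.round(4),e.tolist())
import subprocess;print(subprocess.getoutput(f'python3 go.py {c[0]} {c[1]} .035 {q[2]}'))
E
```

```text
[ 0.448  -0.3893  0.1682] [ 0.4332 -0.3918] [[1.9, 1.1], [2.1, -0.2], [-2.2, -0.9], [-1.9, -0.1]]
t 11.5 pos [ 0.4285 -0.3894  0.1569] yaw [-3.14e+00 -1.00e-03  1.68e-01] F [-0.4  1.5 -0.2] w 0.998 q7 -0.53 SHIFT [  4.2   3.3 121.9] TURN [-0.001 -0.001  0.   ]
```

```bash
python3 -m inch '[[[4,2,30],0],[[4,2,65],0],[[4,2,95],0],[[4,2,115],0],[[4,2,122],0],[[4,2,122],0]]' && python3 -m inch '[[[0,0,0],0],[[0,0,0],0],[[0,0,0],0],[[0,0,0],0],[[0,0,0],0],[[0,0,0],0],[[0,0,0],0],[[0,0,0],0],[[0,0,0],0],[[0,0,0],0],[[0,0,0],0],[[0,0,0],0],[[0,0,0],0]]' -1 ;python3 go.py .5 .0366 .12 .097; python3 -m inch '[[[0,0,-10],0],[[0,0,-25],0],[[0,0,-45],0],[[0,0,-65],0],[[0,0,-65],0]]';  python3 go.py .5188 -.0740 .09 .097
```

```text
time_s: 12.1
tool_pos: [0.4325, -0.3903, 0.0343]
tcp_rot: [-3.14, 0.001, 0.169]
wrist_force: [0.3, 0.4, -0.0]
width: 0.999
time_s: 13.4
tool_pos: [0.432, -0.3927, 0.0351]
tcp_rot: [3.141, -0.0, 0.166]
wrist_force: [0.4, -1.1, -1.2]
width: 0.136
t 13.4 pos [ 0.432  -0.3927  0.0351] yaw [ 3.141 -0.     0.166] F [ 0.4 -1.1 -1.2] w 0.136 q7 -0.44 SHIFT [ 138.3 -412.   -85.2] TURN [ 0.001 -0.     0.069]
time_s: 13.9
tool_pos: [0.4337, -0.3936, 0.1036]
tcp_rot: [3.138, -0.005, 0.167]
wrist_force: [0.3, -0.7, -3.8]
width: 0.132
t 13.9 pos [ 0.4337 -0.3936  0.1036] yaw [ 3.138 -0.005  0.167] F [ 0.3 -0.7 -3.8] w 0.132 q7 -0.49 SHIFT [ 137.  -301.    13.2] TURN [ 0.003 -0.005  0.07 ]
```

```bash
python3 -m inch '[[[2,-10,-15],0.01],[[14,-35,-25],0.03],[[28,-65,-25],0.05],[[42,-95,-25],0.07],[[56,-125,-25],0.07],[[70,-155,-25],0.07],[[84,-185,-25],0.07],[[98,-215,-20],0.07],[[112,-245,-10],0.07],[[125,-275,0],0.07],[[134,-294,8],0.07],[[137,-301,13],0.07],[[137,-301,13],0.07],[[137,-301,13],0.07]]';  python3 go.py .5188 -.074 .052 .097; python3 -c "
from h import *
snap('wrist','w4.png'); print(robot.read_state()['tool_pos'])"
```

```text
time_s: 15.3
tool_pos: [0.5166, -0.0743, 0.0871]
tcp_rot: [3.141, 0.0, 0.095]
wrist_force: [-0.9, 0.0, -3.9]
width: 0.131
t 15.3 pos [ 0.5166 -0.0743  0.0871] yaw [3.141 0.    0.095] F [-0.9  0.  -3.9] w 0.131 q7 -1.27 SHIFT [ 2.2 -0.1 35.1] TURN [ 0.001  0.    -0.002]
[ 0.51685267 -0.07460731  0.08738031]
```

View pics/w4.png

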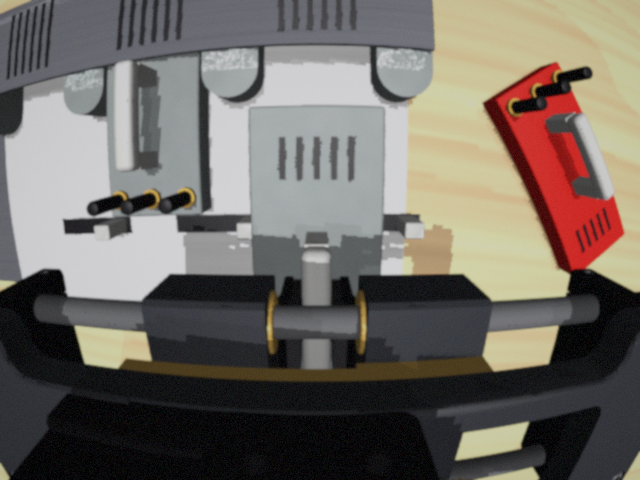

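```bash
python3 -m inch '[[[2,0,10],0],[[2,0,22],0],[[2,0,32],0],[[2,0,38],0],[[2,0,39.5],0],[[2,0,39.5],0]]';  python3 go.py .6084 -.0653 .0471 .097; python3 -m inch '[[[6,0,0],0],[[14,0,0.5],0],[[22,0,0.5],0],[[30,0,0.5],0],[[38,0,0.5],0],[[46,0,0.5],0],[[54,0,0.5],0],[[62,0,0.5],0],[[70,0,0.5],0],[[78,0,0.5],0],[[80,0,0.5],0]]';  python3 go.py .6084 -.0653 .0471 .097
```

```text
time_s: 15.95
tool_pos: [0.519, -0.0725, 0.0474]
tcp_rot: [-3.142, 0.0, 0.096]
wrist_force: [-0.5, -0.6, -3.0]
width: 0.13
t 15.95 pos [ 0.519  -0.0725  0.0474] yaw [-3.142  0.     0.096] F [-0.5 -0.6 -3. ] w 0.13 q7 -1.23 SHIFT [89.7  1.4  0.2] TURN [-0.     0.    -0.001]
time_s: 17.05
tool_pos: [0.5995, -0.0652, 0.0471]
tcp_rot: [3.141, -0.0, 0.097]
wrist_force: [-4.1, -3.5, 1.1]
width: 0.13
t 17.05 pos [ 0.5995 -0.0652  0.0471] yaw [ 3.141 -0.     0.097] F [-4.1 -3.5  1.1] w 0.13 q7 -1.2 SHIFT [8.8 1.  0. ] TURN [ 0.001 -0.    -0.   ]
```

```bash
python3 -m inch '[[[3,0,0],0],[[6,0,0],0],[[9,0,0],0],[[12,0,0],0],[[13,0,0],0],[[13,0,0],0]]';  python3 go.py .6084 -.0653 .0467 .097
```

```text
time_s: 17.65
tool_pos: [0.6079, -0.0644, 0.047]
tcp_rot: [-3.14, 0.008, 0.096]
wrist_force: [-13.4, -3.8, 9.4]
width: 0.133
t 17.65 pos [ 0.6079 -0.0644  0.047 ] yaw [-3.14   0.008  0.096] F [-13.4  -3.8   9.4] w 0.133 q7 -1.2 SHIFT [0.4 0.9 0.3] TURN [-0.001  0.008 -0.001]
```

```bash
python3 -m inch '[[[-4,0,0],0],[[-4,0,0],0],[[-4,0,0],0],[[-4,0,0],0],[[-4,0,0],0],[[-4,0,0],0]]' 0.2; python3 -m inch '[[[-4,0,-15],0],[[-4,0,-40],0],[[-4,0,-75],0],[[-4,0,-110],0],[[-4,0,-150],0],[[-4,0,-150],0]]' ;  python3 go.py .42 .21 .22 .097
```

```text
time_s: 18.25
tool_pos: [0.608, -0.0635, 0.0471]
tcp_rot: [-3.142, -0.001, 0.097]
wrist_force: [0.6, 0.5, 0.9]
width: 0.565
time_s: 18.85
tool_pos: [0.6071, -0.0652, 0.2045]
tcp_rot: [3.141, -0.012, 0.096]
wrist_force: [0.3, 0.2, 0.4]
width: 0.599
t 18.85 pos [ 0.6071 -0.0652  0.2045] yaw [ 3.141 -0.012  0.096] F [0.3 0.2 0.4] w 0.599 q7 -1.27 SHIFT [-159.7 -291.9  -17.5] TURN [ 0.001 -0.012 -0.001]
```

```bash
python3 -m inch '[[[-20,-35,-5],0],[[-42,-75,-12],0],[[-65,-115,-17],0],[[-87,-155,-17],0],[[-110,-195,-17],0],[[-130,-235,-17],0],[[-150,-275,-17],0],[[-160,-292,-17],0],[[-160,-292,-17],0],[[-160,-292,-17],0]]' -0.2;  python3 go.py .406 .287 .15 .21; python3 -c "
from h import *
snap('wrist','w5.png'); print(robot.read_state()['tool_pos'])"
```

```text
time_s: 19.85
tool_pos: [0.4165, 0.2103, 0.2144]
tcp_rot: [3.141, -0.001, 0.097]
wrist_force: [0.4, -0.1, 0.5]
width: 0.401
t 19.85 pos [0.4165 0.2103 0.2144] yaw [ 3.141e+00 -1.000e-03  9.700e-02] F [ 0.4 -0.1  0.5] w 0.401 q7 -2.03 SHIFT [ -3.1 -77.4  64.4] TURN [ 0.    -0.001 -0.113]
[0.41694728 0.20966794 0.21437009]
```

View pics/w5.png

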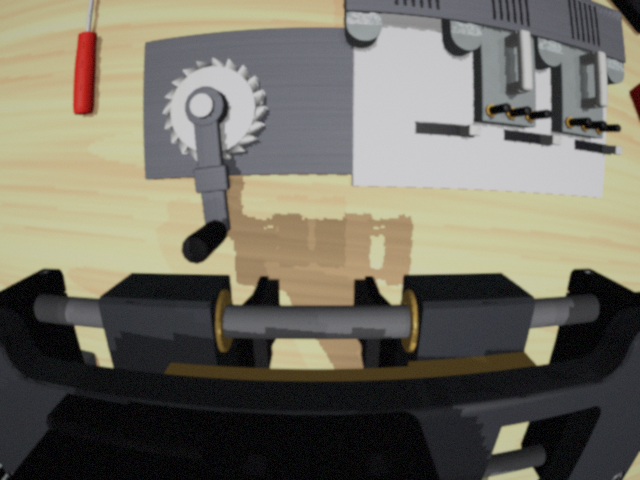

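```bash
python3 - <<'E'
from m import *
for p,z in [((203,104),.085),((194,249),.13),((196,103),.064),((219,228),.07)]: print(p,z,ray('wrist','w5.png',p,z).round(4))
im=cv2.imread('pics/w5.png')[30:270,120:340]
c=np.array([.6236,.0366]);
for y in (.042,-.058,-.158): print(proj('wrist','w5.png',[c[0]-.095*.9953-y*.0968,c[1]-.095*.0968+y*.9953,.038]).round(1))
E
```

```text
(203, 104) 0.085 [0.5158 0.3116 0.085 ]
(194, 249) 0.13 [0.4097 0.2985 0.13  ]
(196, 103) 0.064 [0.5188 0.3248 0.064 ]
(219, 228) 0.07 [0.4125 0.2954 0.07  ]
[475.9 129.4]
[557.8 139.2]
[619.6 149.7]
```

```bash
python3 go.py .408 .296 .20 .25;python3 go.py .408 .296 .086 .25
```

```text
t 19.9 pos [0.4169 0.2097 0.2144] yaw [ 3.141e+00 -1.000e-03  9.500e-02] F [ 0.8 -0.3  0.2] w 0.401 q7 -2.03 SHIFT [ -0.7 -86.8  14.4] TURN [ 0.    -0.001 -0.155]
t 19.9 pos [0.4169 0.2097 0.2144] yaw [ 3.141e+00 -1.000e-03  9.500e-02] F [ 0.8 -0.3  0.2] w 0.401 q7 -2.03 SHIFT [ -0.8 -86.8 128.4] TURN [ 0.    -0.001 -0.155]
```

```bash
python3 -m inch '[[[0,-30,3],-0.1],[[0,-60,8],-0.15],[[-1,-80,12],-0.155],[[-1,-87,14],-0.155],[[-1,-87,14],-0.155],[[-1,-87,25],-0.155],[[-1,-87,45],-0.155],[[-1,-87,65],-0.155],[[-1,-87,85],-0.155],[[-1,-87,105],-0.155],[[-1,-87,120],-0.155],[[-1,-87,128],-0.155],[[-1,-87,128],-0.155]]' 0;  python3 go.py .408 .296 .086 .25; python3 go.py .4326 .2404 .086 .25;  python3 go.py .4206 .364 .086 .25; python3 -c "
from h import *
snap('wrist','w6.png'); print(robot.read_state()['tool_pos'])"
```

```text
time_s: 21.2
tool_pos: [0.4065, 0.2958, 0.0849]
tcp_rot: [3.14, 0.002, 0.25]
wrist_force: [0.0, 0.4, -0.3]
width: 0.502
t 21.2 pos [0.4065 0.2958 0.0849] yaw [3.14e+00 2.00e-03 2.50e-01] F [ 0.   0.4 -0.3] w 0.502 q7 -1.96 SHIFT [ 1.5  0.2 -1.1] TURN [0.001 0.002 0.   ]
t 21.2 pos [0.4065 0.2958 0.0849] yaw [3.14e+00 2.00e-03 2.50e-01] F [ 0.   0.4 -0.3] w 0.502 q7 -1.96 SHIFT [11.6 60.1 -1. ] TURN [0.001 0.002 0.   ]
t 21.2 pos [0.4065 0.2958 0.0849] yaw [3.14e+00 2.00e-03 2.50e-01] F [ 0.   0.4 -0.3] w 0.502 q7 -1.96 SHIFT [ 30.6 -62.6  -1.2] TURN [0.001 0.002 0.   ]
[0.40704093 0.29656848 0.08592834]
```

View pics/w6.png

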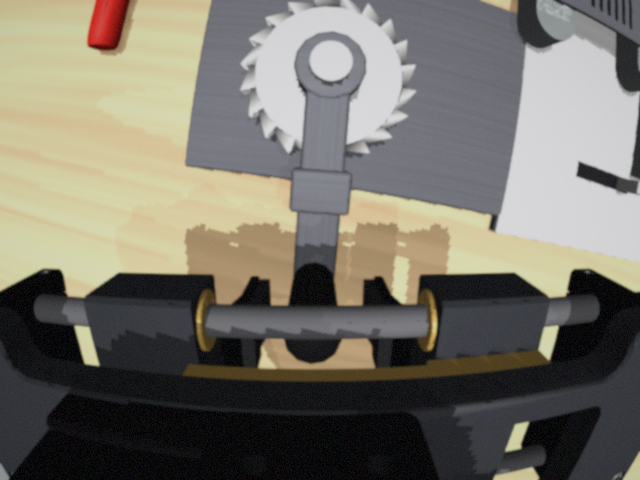

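```bash
cat > arc.py <<'E'
# arc.py y: shift (tool mm) to lever angles a, pivot P
import sys, numpy as np
from plant import robot
from scipy.spatial.transform import Rotation as Ro
s=robot.read_state(); p=s['tool_pos']; P=np.array([.517,.311])
cy=.097; v=p[:2]-P; print('lever est',round(np.arctan2(-v[1],-v[0])-cy,3),'r',np.hypot(*v).round(4),'F',s['wrist_force'].round(1),'t',s['time_s'],'q7',s['joint_positions'][6].round(2))
R=Ro.from_euler('xyz',s['tcp_rot']).inv()
for a in np.arange(-.6,.61,.1):
    w=np.array([P[0]-.11*np.cos(a+cy),P[1]-.11*np.sin(a+cy),.086]); print(round(a,2),(R.apply(w-p)*1000).round(0),end='; ')
print()
E
python3 arc.py
```

```text
lever est 0.033 r 0.1109 F [-0.5  0.3  0.4] t 21.25 q7 -1.96
-0.6 [ 30. -62.  -0.]; -0.5 [ 23. -54.  -0.]; -0.4 [ 17. -45.  -0.]; -0.3 [ 11. -35.  -0.]; -0.2 [  7. -25.  -0.]; -0.1 [  4. -14.  -0.]; -0.0 [ 1. -4. -0.]; 0.1 [ 0.  7. -0.]; 0.2 [ 0. 18. -0.]; 0.3 [ 1. 29. -0.]; 0.4 [ 3. 40. -0.]; 0.5 [ 7. 51. -0.]; 0.6 [11. 61. -0.];
```

```bash
python3 -m inch '[[[0,0,0],0],[[0,7,0],0],[[0,14,0],0],[[0,20,0],0],[[1,29,0],0],[[2,35,0],0],[[3,40,0],0]]' -0.4; python3 -m inch '[[[2,5,0],0],[[4,11,0],0],[[6,16,0],0],[[8,21,0],0],[[9,22,0],0]]';python3 arc.py
```

```text
time_s: 21.95
tool_pos: [0.4201, 0.2586, 0.0861]
tcp_rot: [3.142, -0.0, 0.251]
wrist_force: [-1.3, 1.3, 0.2]
width: 0.308
time_s: 22.45
tool_pos: [0.4308, 0.2435, 0.0858]
tcp_rot: [-3.137, 0.004, 0.254]
wrist_force: [-10.6, 8.9, 2.8]
width: 0.298
lever est 0.568 r 0.1095 F [-10.6   8.9   2.8] t 22.45 q7 -1.84
-0.6 [  20. -119.    0.]; -0.5 [  13. -111.    0.]; -0.4 [   7. -102.    0.]; -0.3 [  2. -92.   0.]; -0.2 [ -3. -82.   0.]; -0.1 [ -6. -72.   0.]; -0.0 [ -8. -61.   0.]; 0.1 [ -9. -50.   0.]; 0.2 [-10. -39.   0.]; 0.3 [ -9. -28.   0.]; 0.4 [ -6. -17.  -0.]; 0.5 [-3. -7. -0.]; 0.6 [ 1.  3. -0.];
```

```bash
python3 -m inch '[[[-5,-11,0],0],[[-9,-22,0],0],[[-11,-33,0],0],[[-12,-44,0],0],[[-12,-55,0],0],[[-11,-66,0],0],[[-8,-76,0],0]]'; python3 -m inch '[[[3,-11,0],0],[[7,-21,0],0],[[13,-31,0],0],[[19,-40,0],0],[[26,-48,0],0],[[27,-50,0],0]]';python3 arc.py; python3 -c "
from h import *
snap('wrist','w7.png');snap('top','top7.png'); print(robot.read_state()['tool_pos'])"
```

```text
time_s: 23.15
tool_pos: [0.4069, 0.313, 0.0859]
tcp_rot: [3.141, 0.0, 0.252]
wrist_force: [-2.1, -3.5, -0.3]
width: 0.296
time_s: 23.75
tool_pos: [0.422, 0.3686, 0.0862]
tcp_rot: [-3.141, -0.002, 0.252]
wrist_force: [0.6, -2.1, 0.8]
width: 0.302
lever est -0.642 r 0.1111 F [ 0.6 -2.1  0.8] t 23.75 q7 -2.02
-0.6 [-2.  4.  0.]; -0.5 [-10.  12.   0.]; -0.4 [-16.  22.   0.]; -0.3 [-21.  31.   0.]; -0.2 [-26.  41.   0.]; -0.1 [-29.  52.   0.]; -0.0 [-31.  63.   0.]; 0.1 [-32.  73.   0.]; 0.2 [-32.  84.   0.]; 0.3 [-31.  95.   0.]; 0.4 [-29. 106.   0.]; 0.5 [-26. 117.   0.]; 0.6 [-22. 127.   0.]; 
[0.42163044 0.36814809 0.08627872]
```

View pics/w7.png

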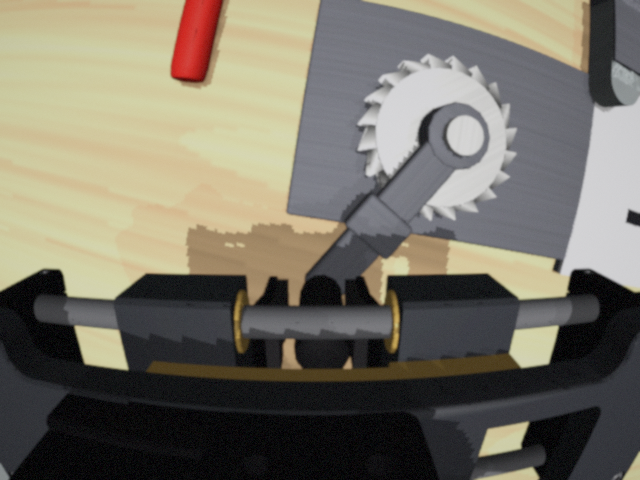

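```bash
python3 - <<'E'
from h import *
for f in ('top0','top7'):
    g=cv2.imread(f'pics/{f}.png',0)
    for x0 in (274,306,336): print(f,x0,g[228:232,x0:x0+28].min(0).tolist())
E
```

```text
top0 274 [108, 105, 105, 102, 85, 64, 45, 37, 42, 41, 38, 40, 42, 37, 38, 41, 43, 42, 53, 56, 58, 51, 48, 50, 70, 91, 103, 107]
top0 306 [106, 105, 102, 86, 63, 51, 42, 41, 41, 41, 41, 42, 35, 42, 40, 38, 39, 42, 47, 57, 65, 63, 61, 69, 91, 101, 107, 108]
top0 336 [107, 106, 107, 104, 94, 74, 46, 45, 42, 44, 41, 43, 39, 38, 40, 43, 44, 40, 44, 44, 49, 55, 53, 51, 63, 85, 94, 95]
top7 274 [109, 109, 109, 102, 85, 65, 47, 40, 43, 42, 41, 41, 42, 42, 51, 60, 62, 57, 49, 37, 42, 42, 45, 52, 73, 81, 88, 88]
top7 306 [91, 84, 87, 74, 59, 47, 42, 40, 42, 45, 41, 43, 40, 51, 61, 65, 65, 59, 53, 47, 41, 42, 50, 68, 84, 92, 94, 98]
top7 336 [98, 94, 96, 95, 91, 73, 49, 41, 37, 35, 39, 45, 42, 43, 35, 45, 46, 53, 51, 52, 52, 35, 41, 45, 60, 87, 99, 103]
```

```bash
python3 -m inch '[[[-8,10,0],0],[[-14,19,0],0],[[-20,29,0],0],[[-24,39,0],0],[[-27,50,0],0],[[-30,60,0],0],[[-31,71,0],0],[[-31,82,0],0],[[-30,93,0],0],[[-28,104,0],0],[[-24,115,0],0],[[-20,123,0],0],[[-20,123,0],0]]'; python3 -m inch '[[[-4,-8,0],0],[[-8,-19,0],0],[[-10,-30,0],0],[[-11,-41,0],0],[[-11,-52,0],0],[[-10,-63,0],0],[[-7,-73,0],0],[[-4,-84,0],0],[[0,-94,0],0],[[6,-104,0],0],[[12,-113,0],0],[[19,-121,0],0],[[20,-123,0],0],[[20,-123,0],0]]'; python3 -c "
from h import *
snap('top','top8.png'); g=cv2.imread('pics/top8.png',0)
for x0 in (274,306,336): print(x0,g[228:232,x0:x0+28].min(0).tolist())"
```

```text
time_s: 25.15
tool_pos: [0.4315, 0.2438, 0.086]
tcp_rot: [-3.139, 0.002, 0.252]
wrist_force: [-4.4, 3.5, 1.1]
width: 0.298
time_s: 26.55
tool_pos: [0.4217, 0.3681, 0.0863]
tcp_rot: [-3.141, -0.002, 0.252]
wrist_force: [0.0, 0.1, 0.2]
width: 0.299
274 [109, 111, 110, 104, 88, 65, 44, 43, 40, 45, 60, 64, 66, 53, 47, 44, 44, 44, 41, 44, 39, 41, 45, 54, 75, 85, 88, 92]
306 [91, 89, 85, 73, 58, 48, 42, 44, 48, 58, 59, 57, 52, 51, 45, 43, 43, 41, 42, 43, 38, 41, 46, 68, 86, 93, 96, 95]
336 [98, 93, 91, 92, 89, 72, 53, 39, 39, 40, 47, 49, 57, 53, 52, 51, 53, 47, 43, 44, 37, 42, 40, 45, 62, 85, 100, 105]
```

```bash
python3 -m inch '[[[-8,10,0],0],[[-14,19,0],0],[[-20,29,0],0],[[-24,39,0],0],[[-27,50,0],0],[[-30,60,0],0],[[-31,71,0],0],[[-31,82,0],0],[[-30,93,0],0],[[-28,104,0],0],[[-24,115,0],0],[[-20,123,0],0],[[-20,123,0],0]]'; python3 -m inch '[[[-4,-8,0],0],[[-8,-19,0],0],[[-10,-30,0],0],[[-11,-41,0],0],[[-11,-52,0],0],[[-10,-63,0],0],[[-7,-73,0],0],[[-4,-84,0],0],[[-4,-84,0],0]]'; python3 arc.py|head -1; python3 -m inch '[[[4,-10,0],0],[[10,-20,0],0],[[16,-29,0],0],[[23,-37,0],0],[[24,-39,0],0],[[24,-39,0],0]]'; python3 arc.py|head -1; python3 -c "
from h import *
snap('top','top9.png'); g=cv2.imread('pics/top9.png',0)
for x0 in (274,306,336): print(x0,g[228:232,x0:x0+28].min(0).tolist())"
```

```text
time_s: 27.9
tool_pos: [0.4315, 0.2438, 0.086]
tcp_rot: [-3.139, 0.002, 0.251]
wrist_force: [-4.4, 3.8, 0.6]
width: 0.301
time_s: 28.8
tool_pos: [0.4076, 0.3263, 0.0863]
tcp_rot: [-3.14, -0.002, 0.254]
wrist_force: [-0.2, 0.4, -0.3]
width: 0.302
lever est -0.236 r 0.1104 F [-0.2  0.4 -0.3] t 28.8 q7 -2.0
time_s: 29.4
tool_pos: [0.4216, 0.3682, 0.0862]
tcp_rot: [-3.141, -0.001, 0.252]
wrist_force: [-0.6, 0.2, -0.1]
width: 0.301
lever est -0.637 r 0.1113 F [-0.6  0.2 -0.1] t 29.4 q7 -2.02
274 [112, 110, 109, 104, 91, 79, 73, 65, 56, 43, 39, 44, 41, 43, 48, 46, 45, 46, 47, 47, 44, 44, 45, 53, 76, 80, 86, 92]
306 [91, 90, 84, 78, 75, 62, 59, 55, 54, 39, 37, 34, 41, 43, 44, 41, 40, 41, 40, 38, 45, 39, 48, 66, 87, 91, 96, 97]
336 [99, 98, 96, 99, 90, 74, 61, 58, 58, 60, 50, 43, 44, 45, 44, 40, 46, 46, 40, 39, 43, 38, 41, 42, 64, 85, 99, 103]
```

```bash
python3 -m inch '[[[-8,10,0],0],[[-14,19,0],0],[[-20,29,0],0],[[-24,39,0],0],[[-27,50,0],0],[[-30,60,0],0],[[-31,71,0],0],[[-31,82,0],0],[[-30,93,0],0],[[-28,104,0],0],[[-24,115,0],0],[[-20,123,0],0],[[-20,123,0],0]]'; python3 -m inch '[[[-4,-8,0],0],[[-7,-15,0],0],[[-8,-19,0],0],[[-8,-19,0],0]]'; python3 -m inch '[[[-2,-6,0],0],[[-2,-11,0],0],[[-2,-11,0],0]]';python3 arc.py|head -1;  python3 -m inch '[[[-1,-5,0],0],[[-1,-10,0],0],[[-1,-10,0],0]]';python3 arc.py|head -1
```

```text
time_s: 30.75
tool_pos: [0.4315, 0.2438, 0.086]
tcp_rot: [-3.139, 0.002, 0.251]
wrist_force: [-4.7, 3.9, 0.1]
width: 0.302
time_s: 31.15
tool_pos: [0.4196, 0.2603, 0.0861]
tcp_rot: [-3.141, -0.001, 0.253]
wrist_force: [0.5, 0.1, -0.2]
width: 0.301
time_s: 31.45
tool_pos: [0.4145, 0.2693, 0.0859]
tcp_rot: [3.14, 0.001, 0.252]
wrist_force: [-1.0, -3.3, 0.4]
width: 0.3
lever est 0.29 r 0.1106 F [-1.  -3.3  0.4] t 31.45 q7 -1.91
time_s: 31.75
tool_pos: [0.4123, 0.2732, 0.0856]
tcp_rot: [3.133, 0.004, 0.249]
wrist_force: [-1.2, -15.2, 6.5]
width: 0.302
lever est 0.25 r 0.1114 F [ -1.2 -15.2   6.5] t 31.75 q7 -1.93
```

```bash
python3 -m inch '[[[1,10,0],0],[[1,20,0],0],[[3,29,0],0],[[7,36,0],0],[[11,40,0],0],[[11,40,0],0]]';python3 arc.py|head -1; python3 -m inch '[[[-1,-2,0],0],[[-1,-2,0],0],[[-1,-2,0],0],[[-1,-2,0],0]]' 0;python3 arc.py|head -1;  python3 -m inch '[[[-1,-2,-15],0],[[-1,-2,-40],0],[[-1,-2,-80],0],[[-1,-2,-120],0],[[-1,-2,-150],0],[[-1,-2,-150],0]]'; python3 go.py .42 .17 .25 .097
```

```text
time_s: 32.35
tool_pos: [0.4317, 0.2439, 0.086]
tcp_rot: [-3.14, 0.001, 0.252]
wrist_force: [-2.5, 3.1, 1.2]
width: 0.297
lever est 0.57 r 0.1085 F [-2.5  3.1  1.2] t 32.35 q7 -1.84
time_s: 32.75
tool_pos: [0.431, 0.2446, 0.0861]
tcp_rot: [3.141, -0.0, 0.252]
wrist_force: [0.2, 0.4, -0.8]
width: 0.488
lever est 0.561 r 0.1087 F [ 0.2  0.4 -0.8] t 32.75 q7 -1.85
time_s: 33.35
tool_pos: [0.4318, 0.2478, 0.241]
tcp_rot: [-3.138, -0.008, 0.252]
wrist_force: [0.9, 0.1, -0.1]
width: 0.499
t 33.35 pos [0.4318 0.2478 0.241 ] yaw [-3.138 -0.008  0.252] F [ 0.9  0.1 -0.1] w 0.499 q7 -1.9 SHIFT [-30.7  72.4  -9.5] TURN [-0.004 -0.008  0.155]
```

```bash
python3 -m inch '[[[-8,20,-3],0.04],[[-16,40,-6],0.1],[[-24,60,-9],0.155],[[-31,90,-9],0.155],[[-31,110,-9],0.155],[[-31,110,-9],0.155],[[-31,110,-9],0.155]]'; python3 -c "
from h import *
snap('wrist','w10.png')"
```

```text
time_s: 34.05
tool_pos: [0.4263, 0.1325, 0.2445]
tcp_rot: [-3.141, 0.001, 0.096]
wrist_force: [-0.2, 0.6, 0.1]
width: 0.5
```

View pics/w10.png

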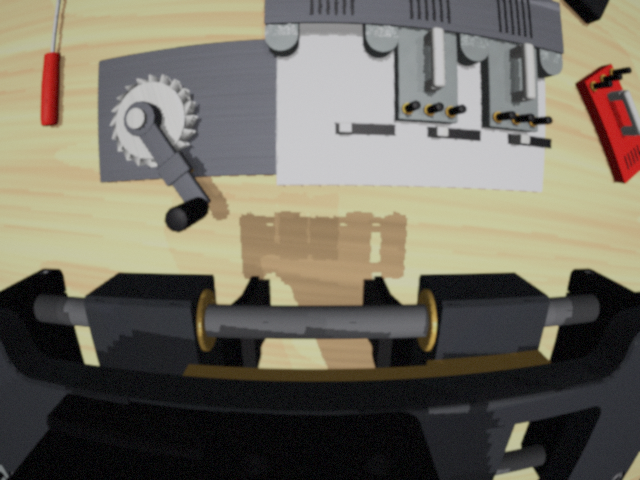

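```bash
python3 - <<'E'
from m import *
q=np.array([.6236,.0366]);c,s=np.cos(.097),np.sin(.097)
loc=lambda w:np.array([[c,s],[-s,c]])@(w[:2]-q)
for p in [(345,128),(438,133),(517,140)]: print('lug',loc(ray('wrist','w10.png',p,.038)).round(4))
P=ray('wrist','w10.png',(136,118),.085)[:2]; g=ray('wrist','w10.png',(180,217),.13)[:2]; v=g-P
print('lever',np.arctan2(-v[1],-v[0])-.097,np.hypot(*v))
for p in [(396,122),(453,124),(482,129),(541,131)]: print('tail',loc(ray('wrist','w10.png',p,.036)).round(4))
print(robot.job_done())
E
```

```text
lug [-0.0964  0.0878]
lug [-0.0977 -0.0072]
lug [-0.0977 -0.1011]
lever 0.5942504058553362 0.10414904336531235
tail [-0.0887  0.0366]
tail [-0.0871 -0.0243]
tail [-0.0897 -0.058 ]
tail [-0.0841 -0.135 ]
the job is handed in; nothing more can be done
None
```

I slid both grey modules nose first into slots 1 and 0. I then pumped the ratchet lever until the lock bar reached its end stop, swung the lever back its loose way to the stop, let go and handed the job in at about 34 s. Only two grey modules were on the bench; I left the red, turquoise and orange look-alikes alone.

**Which way grips:** the lever drives the wheel clockwise (negative) and clicks loose counter-clockwise (positive). After three full strokes, the fourth stopped at about 15 N.

**Last checks from the wrist camera:**
- **Lock bar:** the lugs sit about 46, 51 and 57 mm from their start points. The slide only travels 45 mm, so the two lugs farther from the camera over-read. All three agree the bar is past 40 mm, and the force at the end stop agrees too.
- **Modules:** the tails measure at cage x of about -84 to -90 mm, where home is -85 mm. That is a rough reading, but both modules were pressed against the back wall with 12 to 13 N and the lugs passed behind them.
- **Lever:** at about +0.59 rad, close to its 0.6 stop.
- **Robot:** the gripper was lifted clear and touching nothing.
- **Not measured:** I did not measure where the power brick, screwdriver and carton ended up, but no move went near them.

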